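Hang the guide roller in the check stand on its arbor

ROBOT

A 6-joint arm with a two-finger parallel gripper is mounted at the origin on the work surface. World frame = base frame: x ahead of the robot, y to its left, z up, the work surface at z = 0. Lengths are in m, angles in rad, forces in N, time in s.
With the tool pointing down it reaches from about 0.35 to 1 m from the base axis. Payload 7.1 kg.
Tool frame: the origin (TCP) lies between the finger pads; the fingertips stand 22 mm ahead of it and the grasp point (between the pads) lies 3 mm ahead of it; x points along the fingers, y is the direction in which the jaws open and shut, and the axes are right-handed (so a half turn about x gives the same grasp; the last joint's range is limited). The gripper opens to 85 mm and grips with 20 to 120 N. Pads are 22 mm wide; open, the fingers measure 114 mm over their backs; the gripper's body (76 mm by 85 mm) begins 54 mm behind the grasp point. The pads swing forward as they close: fully open they stand 13 mm farther back than shut.
Start: joints at [-0.019, 0.423, 1.63, -0, 1.089, -0.019], TCP at [0.625, 0, 0.253] pointing down, gripper open.
Joint ranges: [-3, 3], [-0.9, 2.11], [0.09, 2.58], [-1.31, 4.45], [0.11, 2.69], [-2.54, 2.54]. Speed limits (rad/s): [2.39, 2.39, 3.01, 3.14, 3.14, 3.14].

INTERFACE

Orientations are given as a rotation vector (axis times angle).
In Python, from rig import manip gives the robot as it stands. The module is installed in compiled form; this text tells all that it offers. Calls block until the motion is done:
- manip.move_to(position, orientation): joint-space move of the TCP to a pose.
- manip.servo_line(position, orientation=None, rate=0.15): straight line of the TCP; orientation=None keeps the orientation; rate is the mean speed in m/s.
- manip.set_joints(angles): joint-space move.
- manip.command_gripper(opening, f_grip=None): finger opening in m; f_grip is the grip in N (None keeps the last); returns when the fingers have stopped.
- manip.hold(seconds).
- manip.solve_ik(position, orientation): joint angles nearest the present ones, or None.
- manip.camera(name): name is "scene" or "side" or "wrist"; returns a dict with "image" (400x640x3 uint8, red, green, blue), "fx", "fy", "cx", "cy" (pixels), "k1" (the pictures are not rectified: a ray, as slopes to the right and down, at radius r is drawn at 1 + k1 r^2 times it, then the intrinsics apply), "cam_to_world" (4x4, takes a point from camera to world coordinates); the wrist camera has in their place "mount" (4x4, takes a point from camera to tool coordinates, whose origin is the TCP and whose axes are the tool frame's). Camera axes: x right, y down, z forward; pixel columns grow to the right and rows downward; lengths in m; the calibration is good to about 2 mm. A picture is of the moment at which its call begins: read the wrist's pose just before it. There is no depth.
A pose or a line that the arm cannot do raises manip.IKError and nothing moves.
- manip.sign_off(): hands the job in, once; it reports no verdict.
Readings, each from a call of its own:
- manip.get_time(): time.
- manip.get_joint_positions(): joint angles.
- manip.get_joint_vel(): joint speeds.
- manip.get_tau(): joint torques, N m.
- manip.get_position(): TCP position.
- manip.get_ee_rot(): TCP orientation.
- manip.get_contact_force(): force on the tool from outside, world axes, zero at the start.
- manip.get_torque(): the same for the moment, N m.
- manip.get_width(): finger opening in m.
Only numpy, scipy, OpenCV 4.12 (cv2) and the standard library are available. Lean on these libraries where they do the work, as an engineer would, in place of code of your own. Each camera call takes 0.05 s, during which the arm holds its last target.

TASK

Pick up the handled arbor from its rack, thread its rod through the bore of the roller lying in the tray and push it home until the roller, backed by the tray's sprung stop, is pressed firmly but not hard against the arbor's shoulder (about 10 N, always under 20 N). Then lift the roller on the rod and carry it to the check stand; lay the rod in the two slots, with the roller hanging between the uprights, keeping hold of the handle until the rod rests in them, and let go. Do not touch the roller with the fingers, and leave the other things on the bench where they are.

Things in the scene. Friction and masses are not known exactly. Their poses are not given: they have to be found in the camera images.
- arbor_grip (a point): Middle of the pale wooden handle of the loose arbor (130 g), on its axis: grip here. +y runs along the level axis to the tip, +z up. Handle 44 mm long (y), 16 wide (x), flat sides, from 17 below to 13 above the axis. It starts in the two open-topped slots of a fixed low rack, axis 42 mm above the bench; it lifts straight out (30 mm up clears it). Shoulder face 56 mm ahead, tip 161 mm ahead.
- arbor_shoulder (a point): Centre of the front face of the arbor's shoulder, a disc 26 mm in diameter and 4 thick; axes as arbor_grip. Behind it, up to the handle, a round journal 12 mm in diameter, 30 long (its middle 19 mm behind this point); ahead of it the rod, 12 mm in diameter, 105 long, the last 10 mm tapered to 5.
- arbor_seat (a point): Point on the arbor's axis 27 mm ahead of the shoulder's face: the roller's middle comes here (to 6 mm) when it is home against the shoulder. Same axes.
- roller_mid (a point): Centre of the loose grey roller (about 220 g), 70 mm in diameter, 50 long; aluminium hub 40 mm in diameter, 54 long (faces 27 mm either side); plain bore 18 mm in diameter right through along its y axis. It lies in the tray, bore level, axis 50 mm above the bench, and can slide along the tray. More than 5 N held for 0.3 s counts as pressed home; over 20 N from the arbor harms it.
- tray: Fixed tray, origin on the bench; two bars along its y carry the roller; 90 x 150 mm (y -65 to 85), 23 high. Enter the roller from the -y end, moving to +y. Beyond it a sprung fork stop 65 mm high, slot 28 wide open upwards for the rod. Gap from roller to stop 2 to 22 mm, not measured. The stop yields 6 N per mm, 12 mm at most, and springs back; the roller slides at 1 to 3 N.
- stand: Fixed check stand, origin on the bench at its middle; base 90 (x) by 135 mm (y). Two uprights 12 mm thick at y = -48.5 and +48.5 mm, each with a slot open upwards, 14 wide, flared mouth, top 20 mm above the seated rod. A rod seated in both lies along y, axis 75 mm above the bench. One slot takes the journal, the other the rod beyond the roller; either way round is right.
- card_core_mid (a point): Bystander, leave in place: empty cardboard core ring lying flat, 80 mm across, 30 high. Point 12 mm above its underside.
- wheel_mid (a point): Bystander, leave in place: grey wheel without a bore lying flat, 68 mm across, 28 high. Point 12 mm above its underside.
- wrench_mid (a point): Bystander, leave in place: flat steel wrench, 160 mm long. Point 12 mm above its underside.
- driver_mid (a point): Bystander, leave in place: black screwdriver, 170 mm long. Point 12 mm above its underside.
- jar_mid (a point): Bystander, leave in place: white jar with dark lid, 56 mm across, 70 high. Point 12 mm above its underside.
- block_mid (a point): Bystander, leave in place: steel block 70 x 50 x 40 mm. Point 12 mm above its underside.
- bin_mid (a point): Bystander, leave in place: grey open bin 120 x 90 x 50 mm. Point 12 mm above its underside.
Things that resemble listed ones, but are neither listed nor needed, are in the scene too. Of the things shaped like the part that bears arbor_grip, the bare steel one is meant.

How it is judged:
On the way, in this order (a step that is already met when the one before it is completed fails the run):
1. the rod is through the roller's bore and the roller is pressed home against the shoulder with more than 5 N (distance between roller_mid and arbor_seat below 0.006 m and contact force between arbor and roller above 5 N and z of roller_mid in the frame of tray below 0.056 m), for 0.3 s.
2. the roller hangs on the rod, clear of the tray by 30 mm (distance between roller_mid and arbor_seat below 0.025 m and z of roller_mid in the frame of tray above 0.08 m and contact force between the fingers and arbor above 1 N), for 0.2 s.
3. the rod lies in both slots of the stand while the handle is still held (angle between the y axis of arbor_shoulder and the y axis of stand, either way round below 0.06 rad and x of arbor_shoulder in the frame of stand between -0.004 and 0.004 m and z of arbor_shoulder in the frame of stand between 0.071 and 0.079 m and y of arbor_shoulder in the frame of stand between -0.045 and 0.045 m and y of roller_mid in the frame of stand between -0.022 and 0.022 m and distance between roller_mid and arbor_seat below 0.025 m and contact force between the fingers and arbor above 1 N), for 0.1 s.
At the end, for the whole second after the job is handed in: The rod rests in both slots of the stand (axis 75 mm up and centred across, each within 4 mm; along the stand within 0.06 rad), shoulder and roller between the uprights (roller within 22 mm of the middle, on the rod within 25 mm of the seat point), at rest and let go (angle between the y axis of arbor_shoulder and the y axis of stand, either way round below 0.06 rad and x of arbor_shoulder in the frame of stand between -0.004 and 0.004 m and z of arbor_shoulder in the frame of stand between 0.071 and 0.079 m and y of arbor_shoulder in the frame of stand between -0.045 and 0.045 m and y of roller_mid in the frame of stand between -0.022 and 0.022 m and distance between roller_mid and arbor_seat below 0.025 m and linear speed of each of roller, arbor below 0.02 m/s); the robot touches nothing.
It fails at once if the arbor bears on the roller with more than 20 N (contact force between arbor and roller above 20 N).
It fails at once if the fingers touch the roller (contact force between the fingers and roller above 0.5 N).
It fails at once if a bystander is moved more than 20 mm (distance of any of card_core_mid, wheel_mid, wrench_mid, driver_mid, jar_mid, block_mid, bin_mid from where it was at the start of the episode above 0.02 m).
It also fails if it takes over 58 s, if anything falls off the work surface, if the arm or the gripper's body presses on something with over 40 N, if the wrist force passes 120 N, or if a joint passes its speed limit or range.

## Working session

There is one attempt and no reset: what is moved stays moved. The work goes in short steps, each a Python script; the robot and the scene stay as the last script left them, time stands still between calls to the robot, and variables do not carry over. Pictures are saved under pics/ and viewed, and the job is handed in when it is done.

```bash
mkdir -p pics; cat > h.py <<'E'
import numpy as np, cv2
from rig import manip
from scipy.spatial.transform import Rotation as R
def grab(name,fn=None):
    p=manip.get_position(); r=manip.get_ee_rot()
    c=manip.camera(name)
    if 'mount' in c and name=='wrist':
        T=np.eye(4); T[:3,:3]=R.from_rotvec(r).as_matrix(); T[:3,3]=p
        c['cam_to_world']=T@np.array(c['mount'])
    if fn: cv2.imwrite('pics/'+fn+'.png',c['image'][:,:,::-1])
    np.save('pics/%s.npy'%(fn or name),c,allow_pickle=True)
    return c
def load(fn): return np.load('pics/%s.npy'%fn,allow_pickle=True).item()
def ray(c,uv):
    K=np.array([[c['fx'],0,c['cx']],[0,c['fy'],c['cy']],[0,0,1]],float)
    x,y=cv2.undistortPoints(np.array([[uv]],float),K,np.array([c['k1'],0,0,0.]))[0,0]
    T=np.array(c['cam_to_world']); d=T[:3,:3]@[x,y,1]; return T[:3,3],d/np.linalg.norm(d)
def onz(c,uv,z):
    o,d=ray(c,uv); return o+d*(z-o[2])/d[2]
def tri(obs):
    A=np.zeros((3,3));b=np.zeros(3); M=[]
    for c,uv in obs:
        o,d=ray(c,uv);P=np.eye(3)-np.outer(d,d);A+=P;b+=P@o;M.append((o,P))
    x=np.linalg.solve(A,b); return x,[np.linalg.norm(P@(x-o)) for o,P in M]
def proj(c,X):
    T=np.linalg.inv(np.array(c['cam_to_world'])); p=T[:3,:3]@X+T[:3,3]
    K=np.array([[c['fx'],0,c['cx']],[0,c['fy'],c['cy']],[0,0,1]],float)
    return cv2.projectPoints(p.reshape(1,1,3),np.zeros(3),np.zeros(3),K,np.array([c['k1'],0,0,0.]))[0].ravel()
E
python3 - <<'E'
from h import *
for n in('scene','side','wrist'):
    c=grab(n,n+'0'); print(n,c['fx'],c['k1'],np.round(c['cam_to_world'],3).tolist())
print(manip.get_ee_rot(),manip.get_time())
E
```

```text
scene 364.2281667376928 0.022366205765647282 [[0.688, 0.531, -0.494, 1.172], [0.725, -0.513, 0.459, -0.66], [-0.009, -0.675, -0.738, 0.953], [0.0, 0.0, 0.0, 1.0]]
side 418.72798854113887 -0.07325137331492493 [[-0.992, -0.078, 0.103, 0.473], [-0.128, 0.696, -0.706, 0.761], [-0.017, -0.714, -0.7, 0.927], [0.0, 0.0, 0.0, 1.0]]
wrist 350.99071747213367 -0.05062635753539045 [[1.0, -0.0, -0.0, 0.626], [-0.0, -0.95, -0.311, 0.079], [-0.0, 0.311, -0.95, 0.373], [0.0, 0.0, 0.0, 1.0]]
[ 1.20867291  1.21006749 -1.21009717] 0.15
```

View pics/scene0.png

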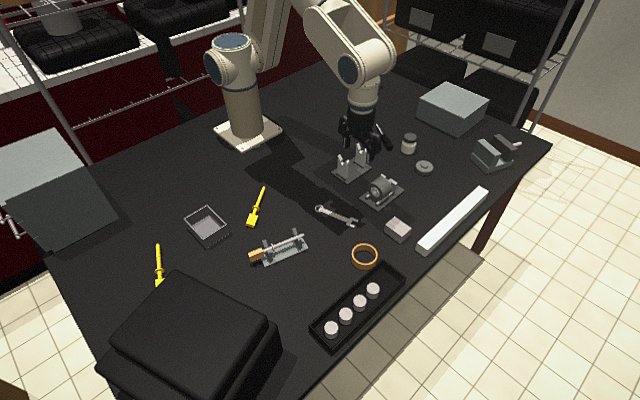

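View pics/side0.png

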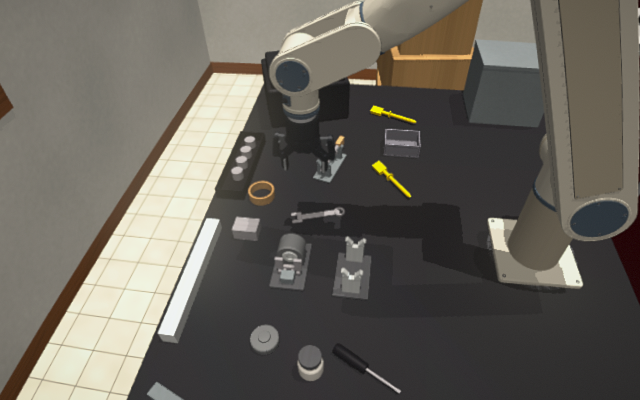

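View pics/wrist0.png

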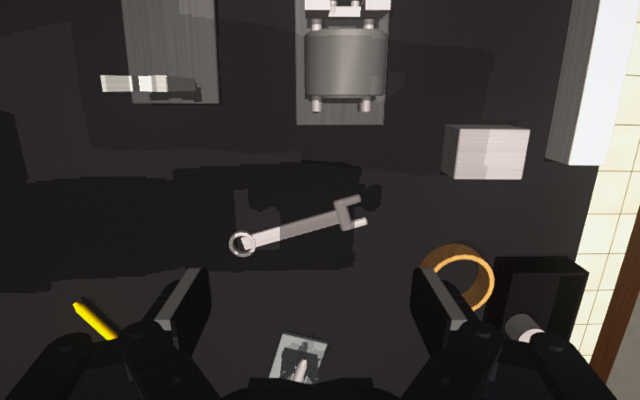

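```bash
python3 - <<'E'
import cv2,numpy as np
a=cv2.imread('pics/scene0.png')[150:300,140:330]; b=cv2.imread('pics/scene0.png')[120:250,320:520]
f=lambda i:cv2.resize(i,(780,int(780*i.shape[0]/i.shape[1])),interpolation=3)
cv2.imwrite('pics/c1.png',f(a)[:600]);cv2.imwrite('pics/c2.png',f(b))
a=cv2.imread('pics/side0.png')[90:220,230:420];cv2.imwrite('pics/c3.png',f(a))
E
```

```text
(no output)
```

View pics/c1.png

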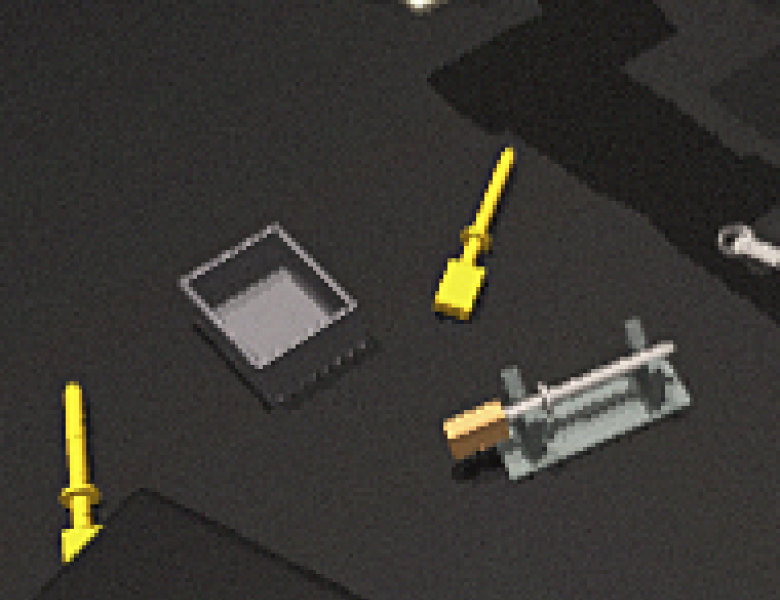

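View pics/c2.png

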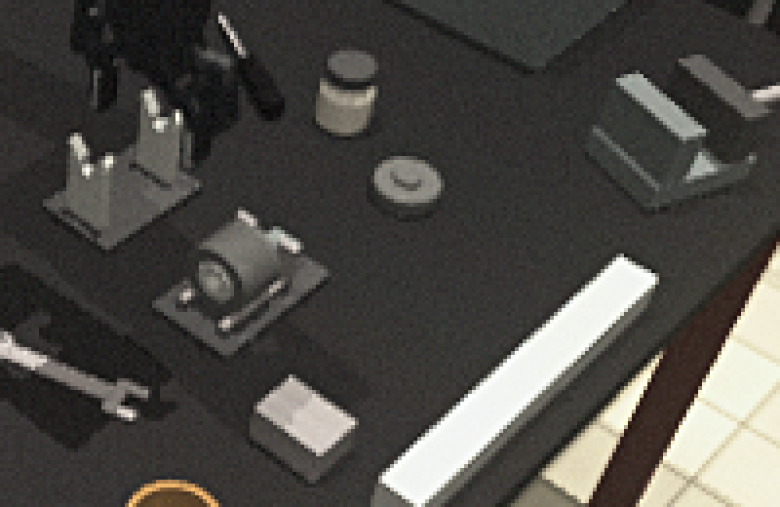

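View pics/c3.png

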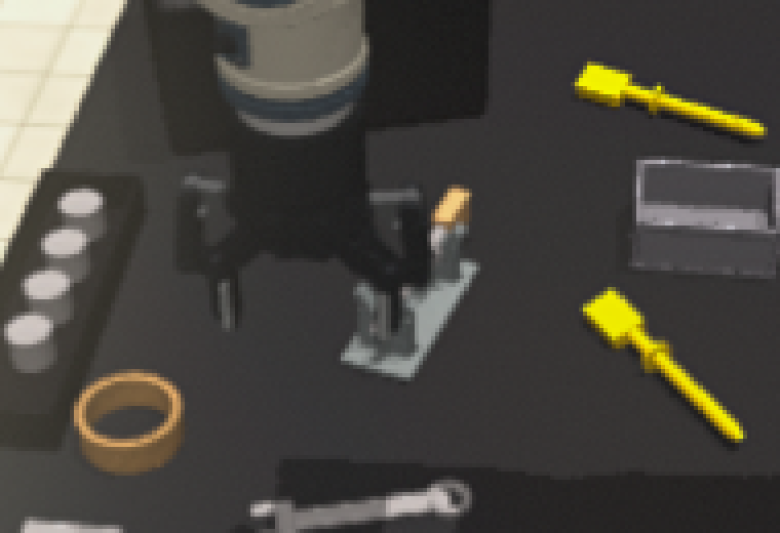

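Candidates for the arbor: the bare-steel one with the wooden handle in the rack, scene (257,254)–(303,236); two yellow-painted look-alikes lying on the bench, scene (257,205) and (158,265). The steel one in the rack is meant, and the crop confirms it: pale wooden handle, steel shaft, two rack slots. The roller is in its tray at scene (381,187), the stand at (351,163).

```bash
python3 - <<'E'
from h import *
c=load('scene0'); s=load('side0'); w=load('wrist0')
for n,uv,z in [('handle back',(249,252),.05),('tip',(304,235),.042),('roller',(381,186),.06),('stand',(351,165),.07),('bin',(208,225),.05),('wrench',(337,216),.01),('core',(364,256),.03),('jar',(409,143),.07),('wheel',(425,167),.03),('block',(398,230),.04)]:
    print(n,np.round(onz(c,uv,z),3))
for n,uv,z in [('roller',(346,62),.06),('roller tray -y edge',(340,124),.003),('stand -y up top',(150,83),.095),('rack',(300,355),.0)]: print(n,np.round(onz(w,uv,z),3))
for n,uv,z in [('handle',(340,143),.05),('roller',(291,248),.06),('stand',(354,262),.08)]: print(n,np.round(onz(s,uv,z),3))
# tool-frame & mount
print(np.round(w['mount'],3).tolist(), np.round(R.from_rotvec(manip.get_ee_rot()).as_matrix(),3).tolist())
E
```

```text
handle back [ 0.557 -0.389  0.05 ]
tip [ 0.619 -0.224  0.042]
roller [0.655 0.103 0.06 ]
stand [0.515 0.099 0.07 ]
bin [ 0.381 -0.422  0.05 ]
wrench [ 0.617 -0.073  0.01 ]
core [ 0.798 -0.14   0.03 ]
jar [0.583 0.352 0.07 ]
wheel [0.687 0.324 0.03 ]
block [0.81  0.006 0.04 ]
roller [0.656 0.1   0.06 ]
roller tray -y edge [0.657 0.044 0.003]
stand -y up top [0.503 0.084 0.095]
rack [ 0.612 -0.255  0.   ]
handle [ 0.571 -0.361  0.05 ]
roller [0.654 0.105 0.06 ]
stand [0.487 0.145 0.08 ]
[[-0.001, -0.311, 0.95, -0.121], [1.0, -0.001, 0.001, 0.001], [0.0, 0.95, 0.311, -0.079], [0.0, 0.0, 0.0, 1.0]] [[-0.001, 1.0, -0.0], [0.0, -0.0, -1.0], [-1.0, -0.001, -0.0]]
```

```bash
python3 - <<'E'
from h import *
r0=manip.get_ee_rot()
for i,p in enumerate([(0.53,-0.31,0.25),(0.65,-0.29,0.25),(0.67,0.03,0.25),(0.55,0.03,0.25)]):
    manip.move_to(np.array(p),r0); manip.hold(0.15); grab('wrist','v%d'%i)
print(manip.get_time())
a=[cv2.imread('pics/v%d.png'%i) for i in range(4)]
cv2.imwrite('pics/m.png',cv2.resize(np.vstack([np.hstack(a[:2]),np.hstack(a[2:])]),(800,500),interpolation=3))
E
```

```text
4.5083
```

View pics/m.png

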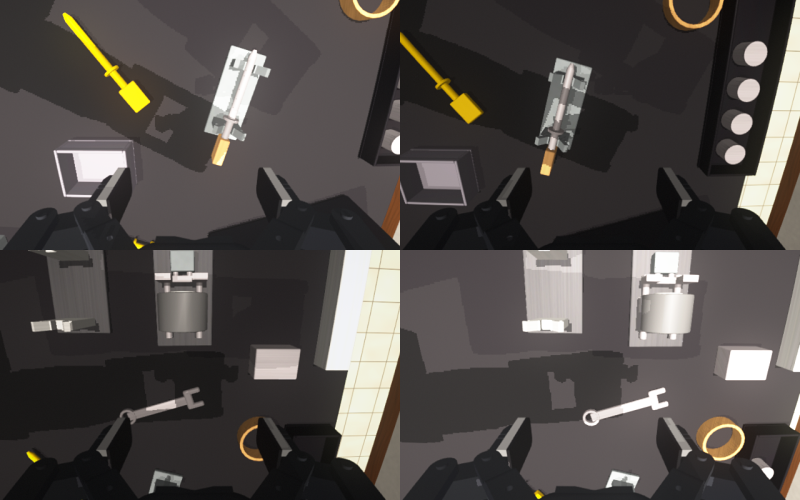

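```bash
python3 - <<'E'
from h import *
r0=manip.get_ee_rot()
for i,p in enumerate([(0.53,0.15,0.27),(0.65,0.15,0.27)]):
    manip.move_to(np.array(p),r0); manip.hold(0.15); grab('wrist','v%d'%(i+4))
print(manip.get_time())
f=lambda n,x,y,w,h,s:cv2.resize(cv2.imread('pics/%s.png'%n)[y:y+h,x:x+w],None,fx=s,fy=s,interpolation=cv2.INTER_CUBIC)
cv2.imwrite('pics/ca.png',np.hstack([f('v0',310,60,130,220,2.6),f('v1',200,70,130,220,2.6)]))
cv2.imwrite('pics/m2.png',np.hstack([f('v4',0,0,640,400,.62),f('v5',0,0,640,400,.62)]))
E
```

```text
6.0167
```

View pics/ca.png

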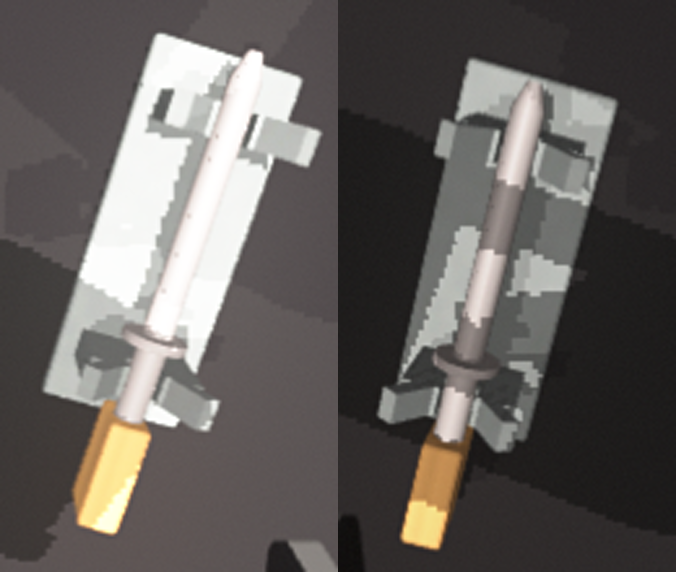

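View pics/v4.png

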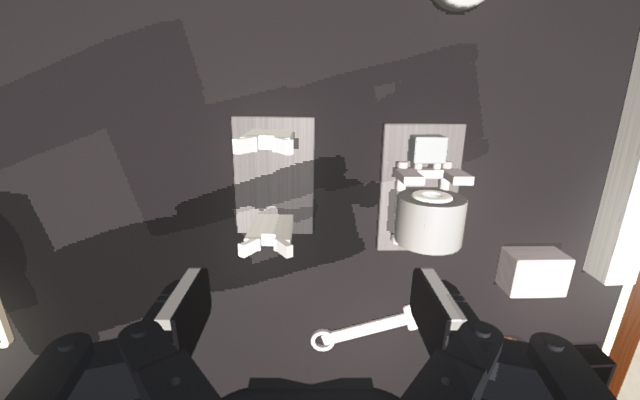

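View pics/v5.png

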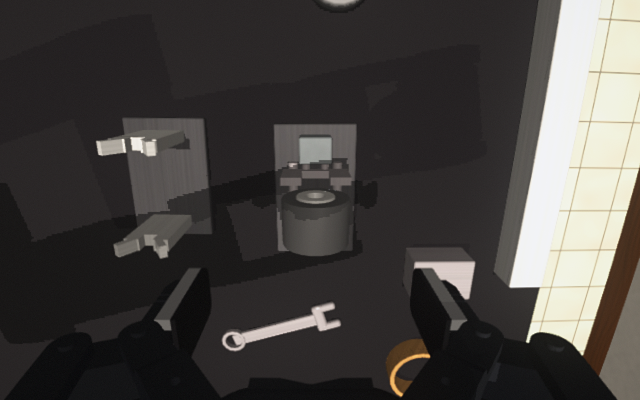

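```bash
cat >> h.py <<'E'
def line2(c1,a1,b1,c2,a2,b2):
    # 3D line from two image lines; returns point,dir
    N=[];D=[]
    for c,a,b in((c1,a1,b1),(c2,a2,b2)):
        o,d1=ray(c,a);_,d2=ray(c,b);n=np.cross(d1,d2);n/=np.linalg.norm(n);N.append(n);D.append(n@o)
    d=np.cross(*N);d/=np.linalg.norm(d)
    p=np.linalg.lstsq(np.array(N),np.array(D),rcond=None)[0]
    return p,d
def along(p,d,c,uv): # point on line p+td nearest to the ray
    o,r=ray(c,uv); A=np.stack([d,-r],1); t=np.linalg.lstsq(A,o-p,rcond=None)[0]; return p+t[0]*d
E
python3 - <<'E'
from h import *
a=load('v0');b=load('v1')
P=lambda x,y:(310+x/2.6,60+y/2.6); Q=lambda x,y:(200+(x-338)/2.6,70+y/2.6)
tip,e=tri([(a,P(254,52)),(b,Q(535,83))]);print('tip',tip,e)
sh,e=tri([(a,P(155,336)),(b,Q(467,360))]);print('sh',sh,e)
p,d=line2(a,P(163,320),P(241,95),b,Q(471,340),Q(526,120))
if d[1]<0:d=-d
print('dir',d,np.degrees(np.arctan2(d[1],d[0])))
T=[along(p,d,a,P(254,52)),along(p,d,b,Q(535,83))];print('tip on line',T)
S=[along(p,d,a,P(157,333)),along(p,d,b,Q(469,356))];print('sh front on line',S, np.linalg.norm(T[0]-S[0]),np.linalg.norm(T[1]-S[1]))
# handle colour
for n,c in(('v0',a),('v1',b),('scene0',load('scene0'))):
    im=c['image'].astype(int); m=((im[...,0]-im[...,2]>50)&(im[...,1]-im[...,2]>15)&(im[...,1]<im[...,0]*0.86)).astype(np.uint8)
    k,l,s,ce=cv2.connectedComponentsWithStats(m)
    print(n,[(s[i].tolist(),ce[i].round(1).tolist(),onz(c,ce[i],.047).round(4)) for i in range(1,k) if s[i][4]>40])
E
```

```text
tip [ 0.61891528 -0.22239265  0.04176492] [np.float64(0.0003518582514220028), np.float64(0.0003518582514220046)]
sh [ 0.58991834 -0.32409797  0.04218509] [np.float64(0.0005415334365620547), np.float64(0.0005415334365621752)]
dir [ 0.2765291   0.96078949 -0.02037657] 73.94341681259793
tip on line [array([ 0.61929159, -0.22220605,  0.04228824]), array([ 0.61913432, -0.22275248,  0.04229983])]
sh front on line [array([ 0.59059387, -0.32191515,  0.04440289]), array([ 0.59053679, -0.32211347,  0.04440709])] 0.10377830062369237 0.1034159819615405
v0 [([543, 0, 97, 33, 867], [567.0, 16.8], array([ 0.7527, -0.1671,  0.047 ])), ([589, 0, 44, 23, 414], [613.9, 10.0], array([ 0.795 , -0.1595,  0.047 ])), ([103, 20, 138, 161, 664], [172.8, 104.5], array([ 0.4082, -0.2431,  0.047 ])), ([338, 214, 30, 51, 367], [348.6, 234.4], array([ 0.5704, -0.3693,  0.047 ])), ([610, 281, 30, 100, 1440], [628.5, 340.5], array([ 0.9111, -0.508 ,  0.047 ])), ([213, 381, 18, 16, 82], [220.1, 388.6], array([ 0.424 , -0.5712,  0.047 ]))]
v1 [([429, 0, 89, 46, 1106], [474.2, 26.0], array([ 0.7899, -0.1588,  0.047 ])), ([0, 51, 134, 147, 3262], [72.7, 137.5], array([ 0.4272, -0.2526,  0.047 ])), ([224, 234, 28, 48, 511], [237.5, 254.8], array([ 0.5756, -0.3733,  0.047 ]))]
scene0 [([0, 0, 19, 5, 56], [9.1, 2.1], array([-2.209 , -0.3403,  0.047 ])), ([371, 0, 7, 21, 49], [373.6, 10.5], array([-0.4287,  1.309 ,  0.047 ])), ([393, 35, 10, 20, 70], [396.6, 42.6], array([-0.0307,  1.0469,  0.047 ])), ([351, 243, 27, 27, 231], [364.2, 256.5], array([ 0.806 , -0.1502,  0.047 ])), ([154, 244, 10, 35, 76], [159.5, 264.9], array([ 0.4109, -0.6031,  0.047 ])), ([249, 251, 15, 11, 86], [256.1, 256.0], array([ 0.5817, -0.3811,  0.047 ]))]
```

```bash
python3 - <<'E'
from h import *
f=lambda n,x,y,w,h,s:cv2.resize(cv2.imread('pics/%s.png'%n)[y:y+h,x:x+w],None,fx=s,fy=s,interpolation=cv2.INTER_CUBIC)
cv2.imwrite('pics/cb.png',np.hstack([f('v4',225,100,100,170,3.5),f('v5',90,100,130,170,3.5)]))
cv2.imwrite('pics/cc.png',np.hstack([f('v4',370,110,110,150,3.5),f('v5',260,110,110,150,3.5)]))
cv2.imwrite('pics/cd.png',np.hstack([f('v2',230,0,120,160,3.3),f('v3',360,0,120,160,3.3)]))
E
```

```text
(no output)
```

View pics/cb.png

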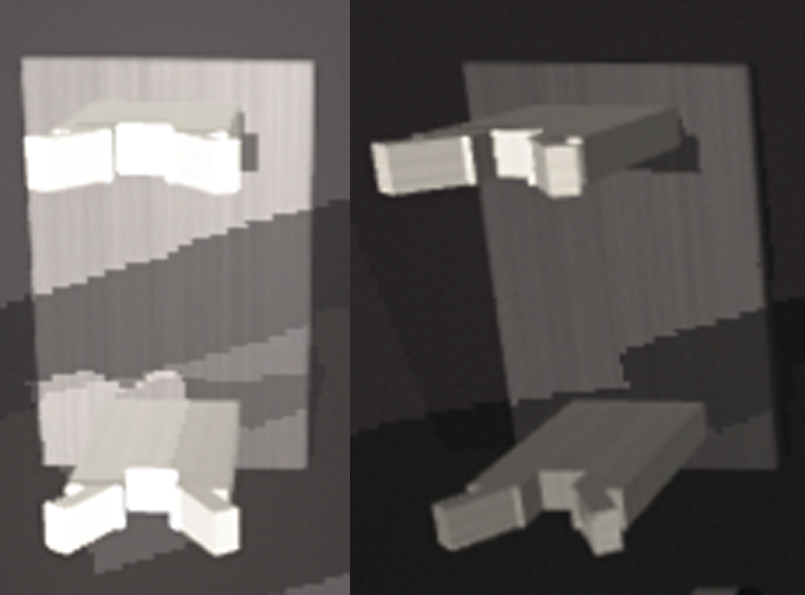

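View pics/cc.png

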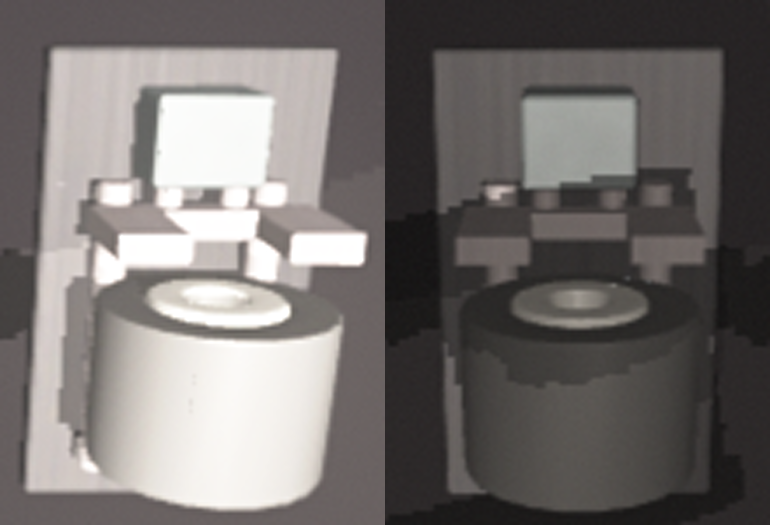

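View pics/cd.png

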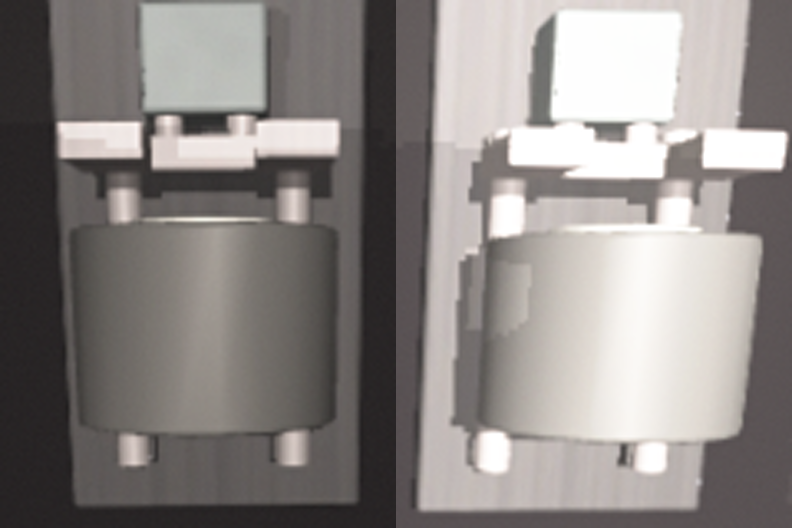

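```bash
python3 - <<'E'
from h import *
v=[load('v%d'%i) for i in range(6)]
A=lambda x,y:(370+x/3.5,110+y/3.5); B=lambda x,y:(260+(x-385)/3.5,110+y/3.5)
print('bore+y',tri([(v[4],A(217,297)),(v[5],B(579,299))]))
print('hub c',tri([(v[4],A(219,300)),(v[5],B(580,301))]))
# tray base corners
C={'bl':(A(53,47),B(433,49)),'br':(A(337,49),B(722,49)),'fl':(A(26,490),B(449,492)),'fr':(None,B(708,492))}
G={}
for k,(a,b) in C.items():
    if a: print(k,tri([(v[4],a),(v[5],b)]))
    G[k]=onz(v[5],b,.004); print(k,G[k], onz(v[4],a,.004) if a else '')
an=lambda d:np.degrees(np.arctan2(d[1],d[0]))
print('tray ang',an(G['bl']-G['fl']),an(G['br']-G['fr']),an(G['br']-G['bl']),an(G['fr']-G['fl']))
print('tray mid front',(G['fl']+G['fr'])/2,'back',(G['bl']+G['br'])/2)
E2=lambda x,y:(230+x/3.3,y/3.3); F2=lambda x,y:(360+(x-396)/3.3,y/3.3)
a=onz(v[2],E2(75,503),.004);b=onz(v[2],E2(358,502),.004); print('v2 front',a,b,an(b-a))
# stand
A=lambda x,y:(225+x/3.5,100+y/3.5); B=lambda x,y:(90+(x-350)/3.5,100+y/3.5)
C={'bl':(A(22,58),B(464,63)),'br':(A(314,62),B(748,65)),'fl':(A(44,467),None),'fr':(A(307,468),B(777,467))}
G={}
for k,(a,b) in C.items():
    if b: print(k,tri([(v[4],a),(v[5],b)]))
    G[k]=onz(v[4],a,.004);print(k,G[k],onz(v[5],b,.004) if b else '')
print('stand ang',an(G['bl']-G['fl']),an(G['br']-G['fr']),an(G['br']-G['bl']),an(G['fr']-G['fl']), 'c',sum(G.values())/4)
# slot bottoms/ edges: outer top corners of uprights
for n,a,b in [('far slotL top',(113,131),(472,138)),('far slotR',(166,130),None),('near slot L',(124,485),(522,487)),('near slotR',(171,487),(573,489)),('near outL',(45,503),(434,503)),('near outR',(240,493),(623,487)),('far outL',(25,137),(372,144)),('far outR',(240,138),(580,143))]:
    if b: print(n,tri([(v[4],A(*a)),(v[5],B(*b))]))
E
```

```text
bore+y (array([0.65548071, 0.12484005, 0.05027292]), [np.float64(2.431109438322966e-05), np.float64(2.431109438324665e-05)])
hub c (array([0.65575618, 0.12441186, 0.05135328]), [np.float64(0.00017150073605468364), np.float64(0.00017150073605469101)])
bl (array([0.6113654 , 0.19231288, 0.01044135]), [np.float64(1.0770910234833758e-05), np.float64(1.0770910234768357e-05)])
bl [0.6107058 0.1916817 0.004    ] [0.61271974 0.19171145 0.004     ]
br (array([0.69940447, 0.19220293, 0.00996386]), [np.float64(7.639813092650017e-06), np.float64(7.639813092615155e-06)])
br [0.70017354 0.19163552 0.004     ] [0.70203761 0.19162709 0.004     ]
fl (array([0.61185152, 0.0433341 , 0.00941548]), [np.float64(8.877185664799414e-06), np.float64(8.877185664794558e-06)])
fl [0.61130505 0.04068806 0.004     ] [0.61299338 0.04071292 0.004     ]
fr [0.70128066 0.04059283 0.004     ] 
tray ang 90.22738916351682 90.41996192401845 -0.02957426985966218 -0.06064349267129314
tray mid front [0.65629286 0.04064044 0.004     ] back [0.65543967 0.19165861 0.004     ]
v2 front [0.61086052 0.04307716 0.004     ] [0.70112
[... 1001 characters left out ...]
024474144489620606), np.float64(0.00024474144489614855)])
near slotR (array([0.4958608 , 0.08775388, 0.07676502]), [np.float64(0.00021910152346177363), np.float64(0.0002191015234617535)])
near outL (array([0.46357855, 0.08969343, 0.09113448]), [np.float64(6.020443549238549e-05), np.float64(6.020443549242747e-05)])
near outR (array([0.51576056, 0.09291447, 0.08950045]), [np.float64(0.0008979339998593859), np.float64(0.0008979339998593393)])
far outL (array([0.46522334, 0.18705161, 0.09180833]), [np.float64(0.00010783247566751871), np.float64(0.00010783247566748639)])
far outR (array([0.51731835, 0.18648784, 0.09054239]), [np.float64(3.7036507471861634e-05), np.float64(3.703650747183094e-05)])
```

```bash
cat >> h.py <<'E'
R0=np.array([[0,1,0],[0,0,-1],[-1,0,0]],float)
def rot(yaw_deg,pitch_deg=0): # arbor y-axis at heading 90+yaw; pitch>0 = tip up
    return (R.from_euler('z',yaw_deg,degrees=True)*R.from_euler('x',pitch_deg,degrees=True)*R.from_matrix(R0)).as_rotvec()
E
python3 - <<'E'
from h import *
g=np.array([.5747,-.3772,.0455]); o=rot(-16.05)
print(manip.solve_ik(g,o), manip.solve_ik(np.array([.6555,-.1,.055]),rot(0)),manip.solve_ik(np.array([.49,.05,.08]),rot(-1)))
manip.command_gripper(0.05)
manip.move_to(g+[0,0,.12],o)
manip.servo_line(g+[0,0,.03],o,rate=.15)
manip.hold(.1);c=grab('wrist','g0');print(manip.get_time(),manip.get_position(),manip.get_contact_force())
E
```

```text
[-5.98132683e-01  7.69768190e-01  1.56781337e+00 -4.44089210e-16
  8.04011090e-01 -3.18007338e-01] [-1.69335489e-01  7.29834770e-01  1.62772486e+00 -4.44089210e-16
  7.84033022e-01 -1.69335489e-01] [0.07752624 0.51888577 2.01521442 0.         0.60749246 0.09497954]
9.3167 [ 0.57552825 -0.37769137  0.07695868] [-0.14550357  0.32372264 -0.95237392]
```

View pics/g0.png

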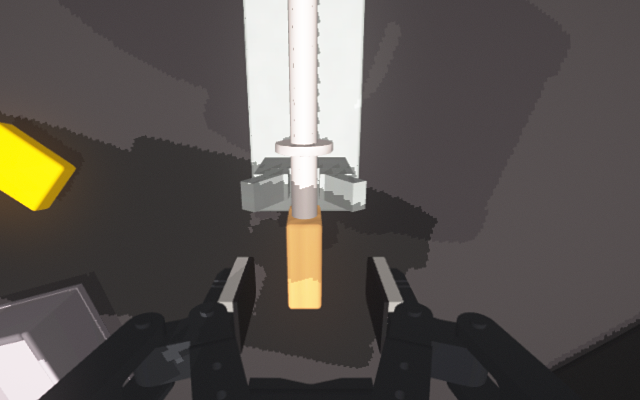

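The handle is centred between the pads (handle column 305, pads 238/383) and the rod runs straight up the picture, so yaw is right.

```bash
python3 - <<'E'
from h import *
g=np.array([.5747,-.3772,.0455]); o=rot(-16.05)
manip.servo_line(g,o,rate=.08)
manip.hold(.1);print(manip.get_position())
manip.command_gripper(0.0,100); manip.hold(.1)
print(manip.get_width(),manip.get_contact_force(),manip.get_torque())
manip.servo_line(g+[0,0,.06],o,rate=.1);manip.hold(.15)
c=grab('wrist','g1');print(manip.get_time(),manip.get_position(),manip.get_contact_force(),manip.get_torque(),manip.get_width())
E
```

```text
[ 0.57486977 -0.3773467   0.04555936]
0.014423649565210852 [-2.91464575  0.88313674  6.68162477] [0.3357826  0.52728277 0.20217164]
11.4 [ 0.57429203 -0.37687519  0.10462329] [-0.05428506  0.15846389 -1.87263314] [-0.04436993  0.05110826  0.03978847] 0.01451975085801749
```

View pics/g1.png

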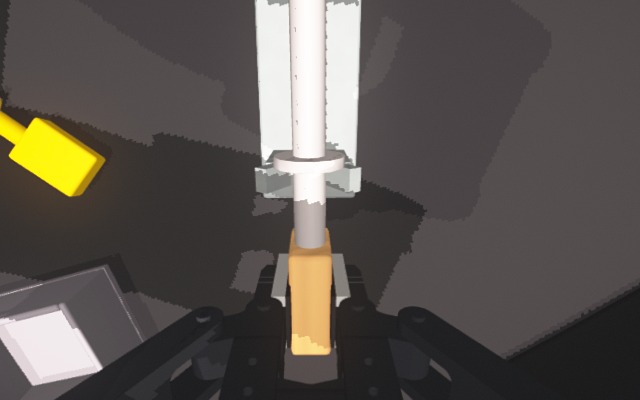

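```bash
python3 - <<'E'
from h import *
o=rot(0)
manip.move_to(np.array([.6555,-.115,.10]),o)
manip.servo_line(np.array([.6555,-.108,.0533]),o,rate=.1);manip.hold(.2)
for n in('wrist','scene','side'):grab(n,'t_'+n)
print(manip.get_time(),manip.get_position(),R.from_matrix(R.from_rotvec(manip.get_ee_rot()).as_matrix()@R0.T).as_rotvec(),manip.get_contact_force())
f=lambda n,x,y,w,h,s:cv2.resize(cv2.imread('pics/%s.png'%n)[y:y+h,x:x+w],None,fx=s,fy=s,interpolation=cv2.INTER_CUBIC)
cv2.imwrite('pics/t1.png',np.hstack([f('t_scene',315,150,110,90,4),f('t_side',250,150,90,90,4)]))
E
```

```text
13.4417 [ 0.65582205 -0.10804911  0.05385335] [-1.93148301e-04 -8.95556870e-04  6.74210374e-05] [ 0.89813376 -0.06010975 -1.00188692]
```

View pics/t_wrist.png

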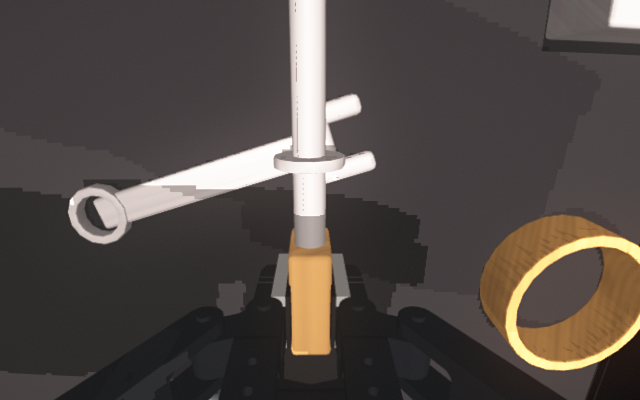

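View pics/t1.png

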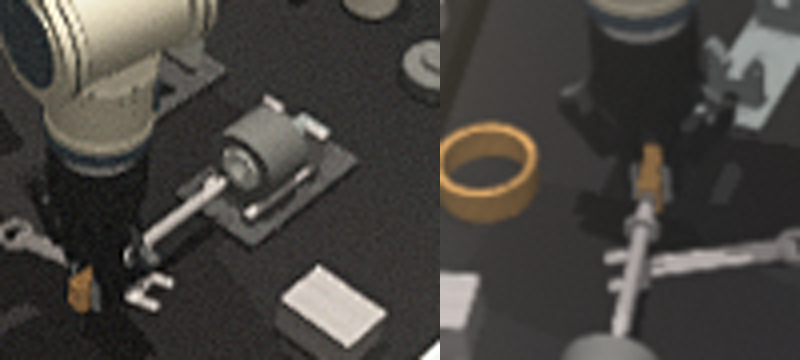

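```bash
python3 - <<'E'
from h import *
s=load('t_scene');d=load('t_side');w=load('t_wrist')
S=lambda p:((p[0]-315)*4,(p[1]-150)*4); D=lambda p:((p[0]-250)*4+440,(p[1]-150)*4)
for n,X in [('tip',(.6558,.053,.0505)),('shoulder',(.6558,-.052,.0505)),('bore',(.6555,.0708,.0503)),('mid',(.6555,.0978,.05))]:
    X=np.array(X);print(n,S(proj(s,X)),D(proj(d,X)),proj(w,X))
for uv in [(307.5,10),(308.3,80),(309,145),(310.5,200)]: print(onz(w,uv,.0505))
f=lambda n,x,y,w,h,s:cv2.resize(cv2.imread('pics/%s.png'%n)[y:y+h,x:x+w],None,fx=s,fy=s,interpolation=cv2.INTER_CUBIC)
cv2.imwrite('pics/t2.png',np.hstack([f('t_scene',340,170,60,60,8)]))
E
```

```text
tip (np.float64(225.55926719645595), np.float64(180.55671982904107)) (np.float64(615.5041357409686), np.float64(339.12093630185905)) [ 305.21898191 -203.65754135]
shoulder (np.float64(141.00722571098504), np.float64(244.4850963657808)) (np.float64(640.9400834357857), np.float64(227.1136384671638)) [306.26052322 155.71016306]
bore (np.float64(238.9708622475248), np.float64(170.18407371764727)) (np.float64(611.3320429275975), np.float64(359.77373424909774)) [ 304.05671759 -270.82039722]
mid (np.float64(259.3802026883084), np.float64(154.97513798441867)) (np.float64(604.1530360943689), np.float64(391.89672938919784)) [ 304.07265828 -359.01244767]
[ 0.65635315 -0.00474096  0.0505    ]
[ 0.65657424 -0.02624252  0.0505    ]
[ 0.65678377 -0.0481684   0.0505    ]
[ 0.6573161  -0.06862261  0.0505    ]
```

View pics/t2.png

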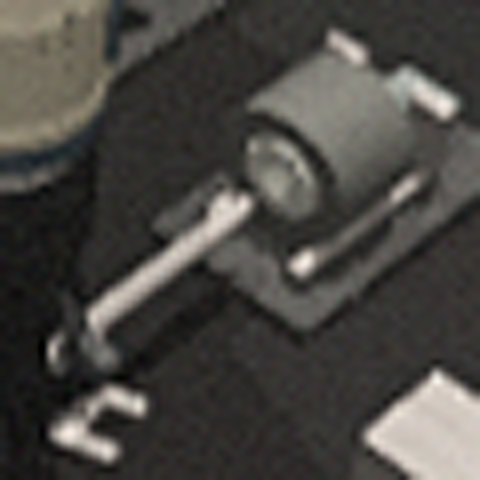

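```bash
python3 - <<'E'
from h import *
s=load('t_scene');d=load('t_side')
for nm,c in(('scene',s),('side',d)):
    g=cv2.cvtColor(c['image'],cv2.COLOR_RGB2GRAY).astype(float)
    def perp(X0,X1,z=0,dx=0):
        a=proj(c,np.array(X0));b=proj(c,np.array(X1)); u=(b-a)/np.linalg.norm(b-a); n=np.array([-u[1],u[0]])
        for t in np.linspace(.12,.85,8):
            m=a+t*(b-a); k=np.arange(-5,5.01,.25); pts=(m+np.outer(k,n)).astype(np.float32)
            v=cv2.remap(g.astype(np.float32),pts[None,:,0].copy(),pts[None,:,1].copy(),cv2.INTER_LINEAR)[0]
            wgt=np.clip(v-(v.max()+np.median(v))/2,0,None); wgt[abs(k-k[v.argmax()])>2.5]=0; print(nm,round(t,2),round((wgt*k).sum()/wgt.sum(),2),int(v.max()),int(np.median(v)))
        print('n',n, 'px per mm z',n@(proj(c,np.array(X1)+[0,0,.001])-b),'x',n@(proj(c,np.array(X1)+[.001,0,0])-b))
    perp((.6558,-.052,.0505),(.6558,.053,.0505))
E
```

```text
scene 0.12 -0.82 184 40
scene 0.22 -0.88 184 45
scene 0.33 -0.85 187 45
scene 0.43 -0.86 184 45
scene 0.54 -0.88 190 45
scene 0.64 -0.9 187 85
scene 0.75 -0.79 189 97
scene 0.85 -1.45 206 95
n [0.60310098 0.79766485] px per mm z -0.14527325383327466 x 0.25408689840946874
side 0.12 0.34 165 71
side 0.22 0.55 166 124
side 0.33 0.31 165 121
side 0.43 0.32 169 97
side 0.54 1.05 168 148
side 0.64 0.28 166 75
side 0.75 0.37 180 70
side 0.85 0.32 190 79
n [-0.97517095 -0.2214534 ] px per mm z 0.07550872124021521 x 0.3616998890142763
```

```bash
python3 - <<'E'
from h import *
o=rot(0)
for y in (-.085,-.06,-.03,0.0):
    manip.servo_line(np.array([.6553,y,.0528]),o,rate=.06)
    manip.hold(.05);print(y,manip.get_time(),manip.get_position(),manip.get_contact_force().round(2),manip.get_torque().round(3))
    if abs(manip.get_contact_force()).max()>4: break
manip.hold(.1)
for n in('wrist','scene'):grab(n,'u_'+n)
E
```

```text
-0.085 14.025 [ 0.65533057 -0.08477487  0.05276121] [ 0.33 -0.09 -2.15] [-0.046 -0.002  0.007]
-0.06 14.6417 [ 0.65534388 -0.05986581  0.05280583] [-0.58  0.74 -0.77] [-0.053  0.018 -0.   ]
-0.03 15.3417 [ 0.6553039  -0.02997329  0.05279559] [-0.04 -0.79 -1.08] [-0.104 -0.047 -0.056]
0.0 16.0417 [6.55307925e-01 4.85885886e-05 5.27891746e-02] [ 0.4   0.34 -2.18] [-0.045  0.032 -0.007]
```

View pics/u_wrist.png

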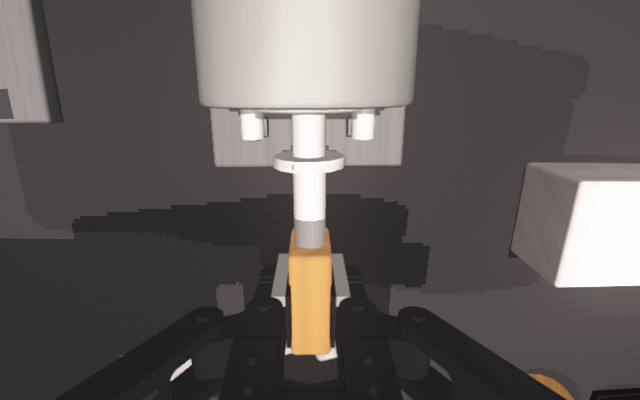

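The rod is inside the bore with the roller (columns 198–416) centred on it (309) and no side force. Now push home in small steps.

```bash
python3 - <<'E'
from h import *
o=rot(0)
def F(n=6):
    a=[]
    for _ in range(n): manip.hold(.02); a.append(manip.get_contact_force())
    return np.mean(a,0)
b=F(10); print('base',b.round(2)); y=.0
manip.servo_line(np.array([.6553,.011,.0528]),o,rate=.04); y=.011
while y<.045:
    f=-(F(4)-b)[1]
    print(round(y,4),round(manip.get_position()[1],4),round(f,2))
    if f>7.5: break
    y+= .0015 if f<2.5 else (.0007 if f<5 else .0004)
    manip.servo_line(np.array([.6553,y,.0528]),o,rate=.02)
for i in range(5): manip.hold(.1); print((F(3)-b).round(2))
print(manip.get_time()); grab('wrist','p_wrist'); 
E
```

```text
base [-0.21  0.04 -1.48]
0.011 0.0112 -0.31
0.0125 0.0125 -0.24
0.014 0.014 -0.08
0.0155 0.0156 -0.01
0.017 0.017 0.29
0.0185 0.0186 0.54
0.02 0.0201 0.38
0.0215 0.0216 0.89
0.023 0.0231 0.52
0.0245 0.0246 0.52
0.026 0.0261 0.32
0.0275 0.0276 0.16
0.029 0.0291 -0.08
0.0305 0.0302 4.14
0.0312 0.0305 6.83
0.0316 0.0307 7.58
[-0.41 -7.58  0.66]
[-0.13 -7.32  1.27]
[-0.26 -8.17  0.91]
[-0.56 -7.49  0.92]
[-0.75 -7.62  0.82]
22.4
```

View pics/p_wrist.png

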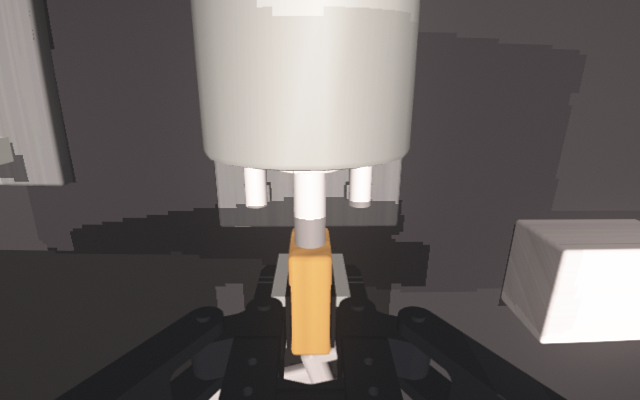

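```bash
python3 - <<'E'
from h import *
o=rot(0)
def F(n=6):
    a=[]
    for _ in range(n): manip.hold(.02); a.append(manip.get_contact_force())
    return np.mean(a,0)
manip.servo_line(np.array([.6553,.0324,.0528]),o,rate=.02)
for i in range(3): manip.hold(.1); print(F(3).round(2))
manip.servo_line(np.array([.6553,.0296,.0528]),o,rate=.02);print('back',F(4).round(2))
manip.servo_line(np.array([.6553,.0296,.065]),o,rate=.04);print(F(4).round(2))
manip.servo_line(np.array([.6553,.0296,.16]),o,rate=.1);manip.hold(.2)
print(F(4).round(2),manip.get_torque().round(3),manip.get_time(),manip.get_position())
for n in('wrist','scene','side'):grab(n,'l_'+n)
f=lambda n,x,y,w,h,s:cv2.resize(cv2.imread('pics/%s.png'%n)[y:y+h,x:x+w],None,fx=s,fy=s,interpolation=cv2.INTER_CUBIC)
cv2.imwrite('pics/l1.png',np.hstack([f('l_scene',310,120,110,110,3.6),f('l_side',240,150,110,110,3.6)]))
E
```

```text
[-0.88 -9.35 -0.4 ]
[-0.63 -8.81 -0.75]
[-1.04 -9.02 -0.61]
back [-0.08 -2.92 -1.08]
[-0.26 -2.45 -2.21]
[ 0.39  0.41 -3.24] [-0.263 -0.008  0.011] 25.4 [0.65505677 0.02953635 0.15937674]
```

View pics/l_wrist.png

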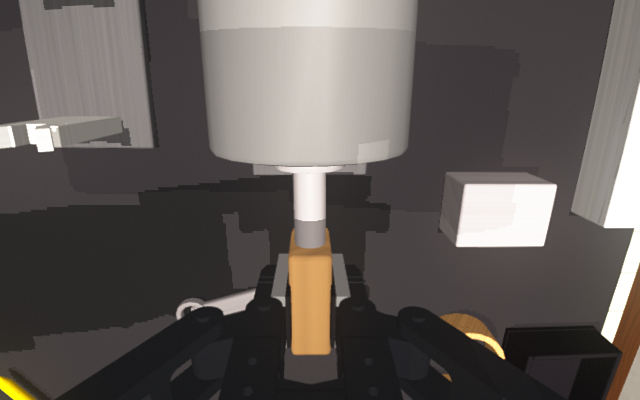

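View pics/l1.png

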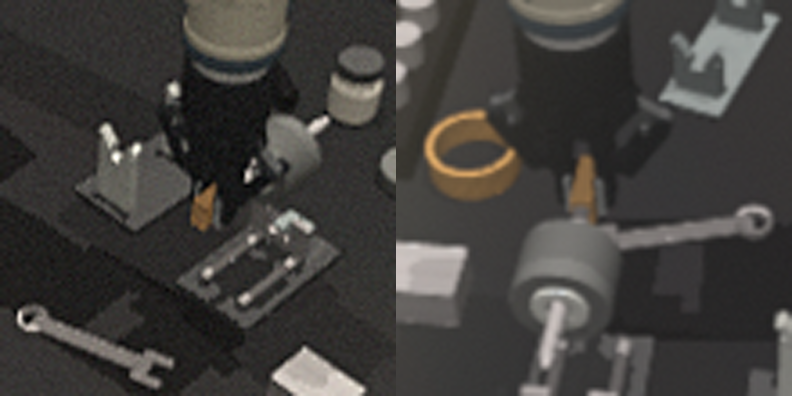

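```bash
python3 - <<'E'
from h import *
o=rot(-1.4)
x,y=.4890-.0008,.0490
manip.servo_line(np.array([.6553,.0296,.19]),rot(0),rate=.12)
manip.servo_line(np.array([x,y,.19]),o,rate=.12)
manip.servo_line(np.array([x,y,.1232]),o,rate=.1);manip.hold(.25)
print(manip.get_position(),manip.get_time(),manip.get_contact_force().round(2))
for n in('wrist','scene','side'):grab(n,'s_'+n)
f=lambda n,x,y,w,h,s:cv2.resize(cv2.imread('pics/%s.png'%n)[y:y+h,x:x+w],None,fx=s,fy=s,interpolation=cv2.INTER_CUBIC)
cv2.imwrite('pics/s1.png',np.hstack([f('s_scene',290,110,110,110,3.6),f('s_side',310,200,110,110,3.6)]))
E
```

```text
[0.48857158 0.04903574 0.12379413] 28.5667 [-0.13  0.28 -3.23]
```

View pics/s_wrist.png

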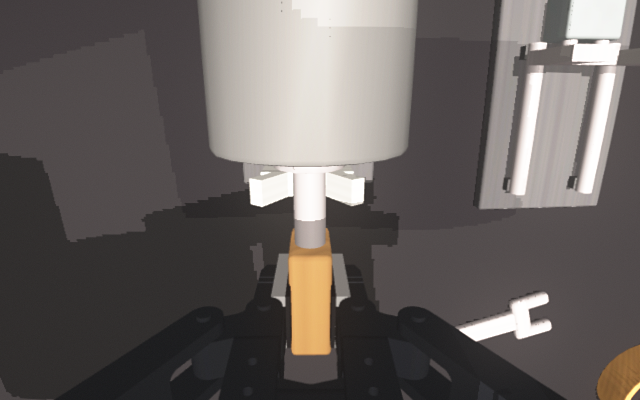

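View pics/s1.png

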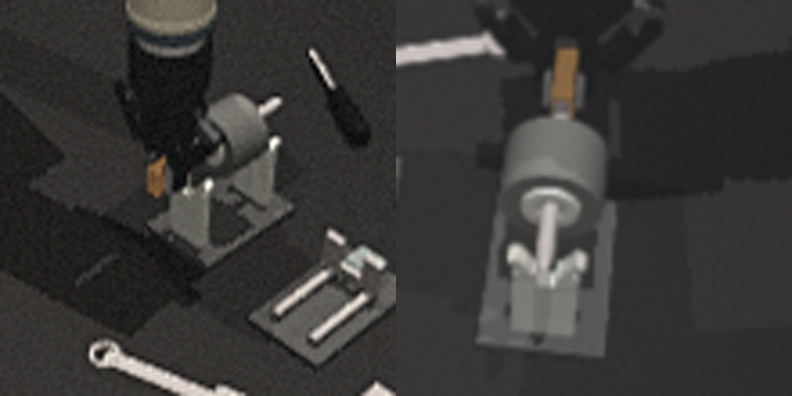

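```bash
python3 - <<'E'
from h import *
w=load('s_wrist');d=load('s_side')
img=cv2.imread('pics/s_wrist.png')
cv2.imwrite('pics/s2.png',cv2.resize(img[140:260,230:390],None,fx=5,fy=5,interpolation=cv2.INTER_CUBIC))
i2=cv2.imread('pics/s_side.png')
cv2.imwrite('pics/s3.png',cv2.resize(i2[225:305,320:400],None,fx=7.5,fy=7.5,interpolation=cv2.INTER_CUBIC))
print(w['cx'])
E
```

```text
310.24901806670255
```

View pics/s2.png

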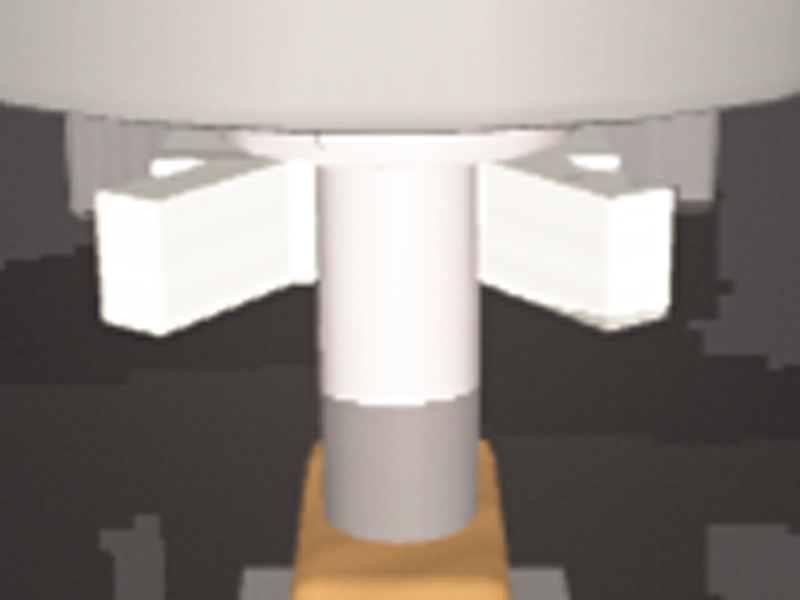

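View pics/s3.png

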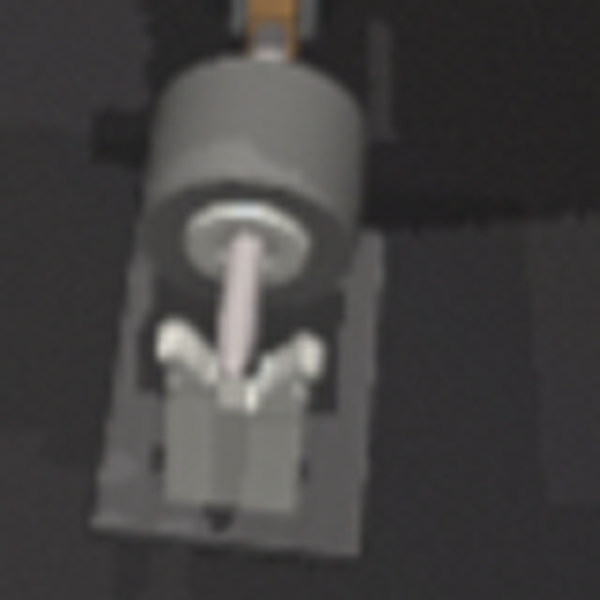

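```bash
python3 - <<'E'
from h import *
d=load('s_side');w=load('s_wrist')
cr=lambda p:((p-[320,225])*7.5).round(1)
for n,X in [('axis@far upright',(.4911,.1805,.1205)),('tip',(.4917,.210,.1205)),('arms z.095',(.4911,.1865,.095)),('slot bottom z.069',(.4911,.1865,.069))]:print(n,cr(proj(d,np.array(X))))
print('near upright c',onz(w,(306.9,200),.09),'rod',onz(w,(309.8,200),.1205), onz(w,(309.8,200),.09))
E
```

```text
axis@far upright [238.7 290.6]
tip [229.1 369.2]
arms z.095 [234.4 353.6]
slot bottom z.069 [231.7 399.9]
near upright c [0.48902077 0.07887859 0.09      ] rod [0.49056593 0.08859286 0.1205    ] [0.49036151 0.07884454 0.09      ]
```

```bash
python3 - <<'E'
from h import *
o=rot(-2.2)
x,y=.4864,.0490
manip.servo_line(np.array([x,y,.1042]),o,rate=.05);manip.hold(.2)
print(manip.get_position(),manip.get_time(),manip.get_contact_force().round(2),manip.get_torque().round(3))
for n in('wrist','side'):grab(n,'q_'+n)
cv2.imwrite('pics/q2.png',cv2.resize(cv2.imread('pics/q_wrist.png')[140:260,230:390],None,fx=5,fy=5,interpolation=cv2.INTER_CUBIC))
cv2.imwrite('pics/q3.png',cv2.resize(cv2.imread('pics/q_side.png')[235:305,320:400],None,fx=8,fy=8,interpolation=cv2.INTER_CUBIC))
d=load('q_side');cr=lambda p:((p-[320,235])*8).round(1)
for n,X in [('axis@far upright',(.4911,.1865,.101)),('tip',(.4917,.210,.101)),('arms z.095',(.4911,.1865,.095)),('slot bottom z.069',(.4911,.1865,.069))]:print(n,cr(proj(d,np.array(X))))
E
```

```text
[0.48663326 0.04901345 0.10441332] 29.45 [-0.16 -0.41 -3.4 ] [-0.217 -0.014  0.02 ]
axis@far upright [250.7 285.5]
tip [242.2 352.1]
arms z.095 [250.  297.1]
slot bottom z.069 [247.1 346.6]
```

View pics/q2.png

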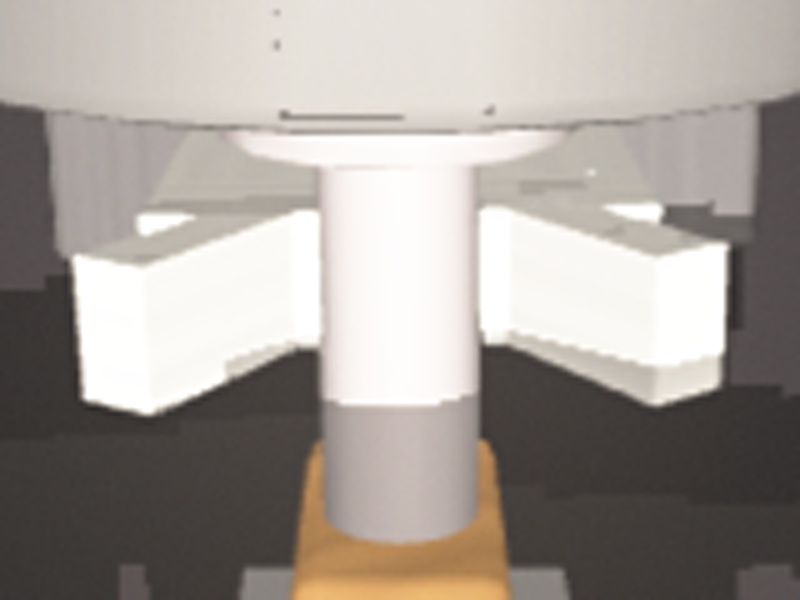

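View pics/q3.png

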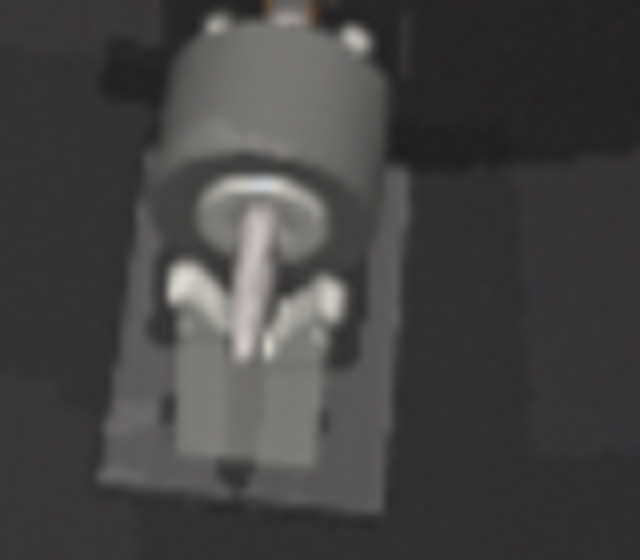

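Near prongs centre at crop column 402 with the rod at 399. At the far upright the arms centre at 256 with the rod at 256. Aligned, so lower until seated.

```bash
python3 - <<'E'
from h import *
o=rot(-2.2)
x,y=.4864,.0490
def F(n=4):
    a=[]
    for _ in range(n): manip.hold(.02); a.append(manip.get_contact_force())
    return np.mean(a,0)
for z in(.095,.088,.083,.0805,.0795,.0788,.0783,.0778,.0773,.0768):
    manip.servo_line(np.array([x,y,z]),o,rate=.04);f=F()
    print(z,manip.get_position().round(4),f.round(2),manip.get_torque().round(3))
    if f[2]>2 or np.abs(f[:2]).max()>8: break
print(manip.get_time())
for n in('wrist','side','scene'):grab(n,'r_'+n)
cv2.imwrite('pics/r2.png',np.hstack([cv2.resize(cv2.imread('pics/r_side.png')[235:305,320:400],None,fx=5,fy=5,interpolation=cv2.INTER_CUBIC),cv2.resize(cv2.imread('pics/r_scene.png')[120:190,310:390],None,fx=5,fy=5,interpolation=cv2.INTER_CUBIC)]))
E
```

```text
0.095 [0.4863 0.049  0.0948] [-0.15 -0.06 -3.42] [-0.195  0.001 -0.081]
0.088 [0.4863 0.049  0.0879] [-0.09  0.02 -3.2 ] [-0.241  0.015 -0.02 ]
0.083 [0.4864 0.049  0.0829] [-0.17 -0.17 -3.3 ] [-0.228  0.013  0.035]
0.0805 [0.4864 0.049  0.0804] [ 0.19  0.34 -3.5 ] [-0.253  0.033  0.029]
0.0795 [0.4864 0.049  0.0795] [ 0.21  0.05 -2.65] [-0.23   0.047  0.004]
0.0788 [0.4865 0.049  0.079 ] [-1.09 -0.33  1.4 ] [-0.083  0.096  0.038]
0.0783 [0.4865 0.049  0.0788] [-2.44 -0.44  7.19] [0.059 0.36  0.105]
32.0
```

View pics/r2.png

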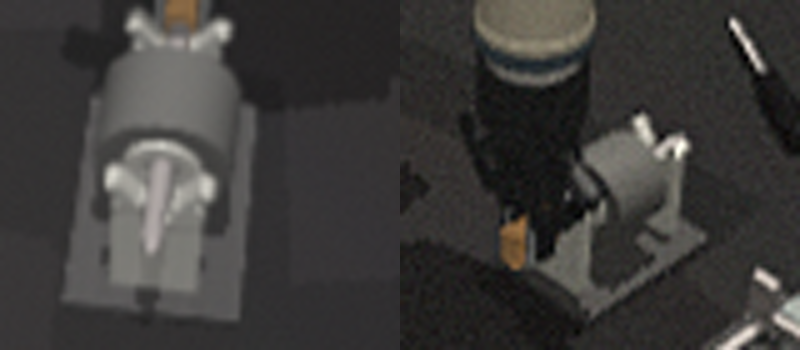

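View pics/r_wrist.png

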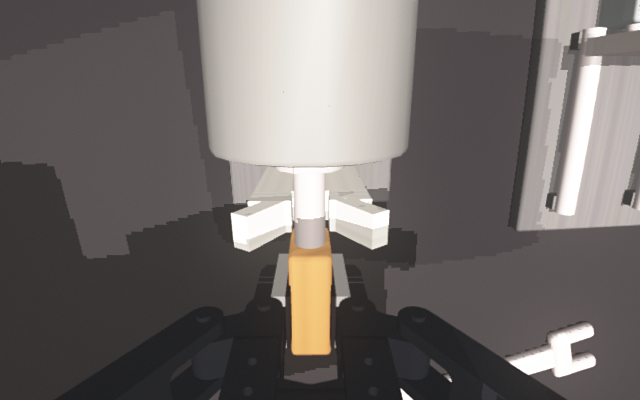

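```bash
python3 - <<'E'
from h import *
o=rot(-2.2)
x,y=.4864,.0490
manip.hold(.2)
manip.servo_line(np.array([x,y,.0786]),o,rate=.02);manip.hold(.3)
print(manip.get_contact_force().round(2),manip.get_position().round(4))
manip.command_gripper(.035);manip.hold(.2);print(manip.get_width(),manip.get_contact_force().round(2))
grab('wrist','w0')
manip.servo_line(np.array([x,y-.0,.19]),o,rate=.1);manip.hold(.3)
print(manip.get_time(),manip.get_contact_force())
for n in('wrist','side','scene'):grab(n,'x_'+n)
cv2.imwrite('pics/x2.png',np.hstack([cv2.resize(cv2.imread('pics/x_side.png')[235:305,320:400],None,fx=5,fy=5,interpolation=cv2.INTER_CUBIC),cv2.resize(cv2.imread('pics/x_scene.png')[120:190,310:390],None,fx=5,fy=5,interpolation=cv2.INTER_CUBIC)]))
E
```

```text
[-1.79 -0.58  7.05] [0.4865 0.049  0.0789]
0.035085846718341494 [-0.14 -0.28 -0.16]
35.05 [ 0.40726533 -0.36033199 -0.24900806]
```

View pics/x_wrist.png

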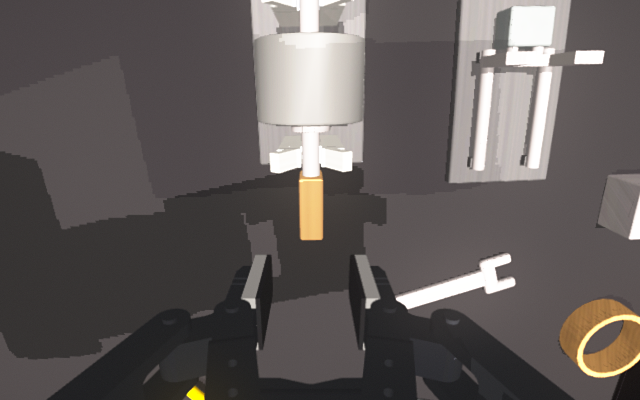

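View pics/x2.png

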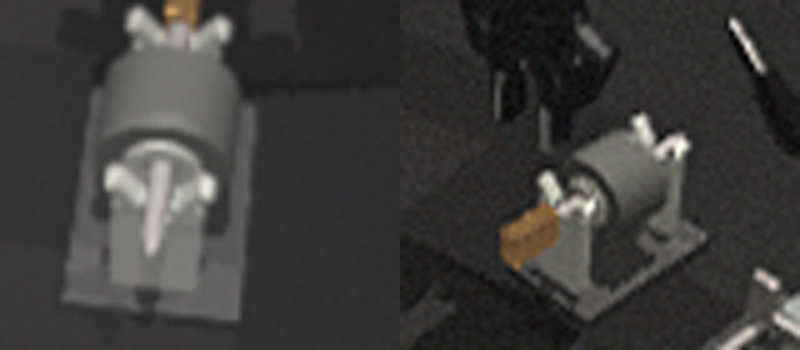

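```bash
python3 - <<'E'
from h import *
w=load('x_wrist')
a=onz(w,(311,128),.075);b=onz(w,(304,3),.075)
print('shoulder~',a,'rod far',b,'heading',np.degrees(np.arctan2(b[1]-a[1],b[0]-a[0])))
print('roller mid est',(onz(w,(309,122),.09)+onz(w,(309,38),.09))/2)
manip.sign_off();print(manip.get_time())
E
```

```text
shoulder~ [0.49009788 0.10289273 0.075     ] rod far [0.48872091 0.17789194 0.075     ] heading 91.05182153504131
roller mid est [0.48997478 0.13217064 0.09      ]
the job is handed in; nothing more can be done
the job is handed in; nothing more can be done
```

The arbor, with the roller on its rod, is lying in both slots of the check stand, and I handed the job in at about 35 s. No verdict was reported.

- **Threading:** I gripped the bare-steel arbor by its handle, lifted it from the rack and threaded the rod through the bore with no noticeable side force.
- **Pressing home:** I pushed until the sprung stop answered. Readings were steady at about 7.6 N, then about 9 N, for well over 0.5 s. The highest reading was about 9.4 N, under the 20 N limit.
- **Placing:** I lifted the roller and carried it over the stand. After correcting the rod's lateral position and yaw from a wrist and side view, I lowered it until the slots took the load (about 7 N up) while still gripping. Then I let go and withdrew upward.

**Last checks:**
- The wrist, side and scene pictures show the rod in both slots and the roller between the uprights.
- The roller's middle measured y ≈ 0.132 m, which matches the stand's middle.
- The tool force was about zero after release, and the bystanders in view looked undisturbed.

**One disagreement:** a rough final reading from two hand-picked pixels gave the rod a heading of about 91°, against 89° for the stand. That is about 0.036 rad, inside the 0.06 rad limit. I put it down to the hand-picked pixels, because the side view shows the rod centred in the far slot, but I did not check it further.

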